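Clamp a whetstone in its holder with the eccentric knob

ROBOT

A 6-joint arm with a two-finger parallel gripper is mounted at the origin on the work surface; the furniture and walls round the work are solid. World frame = base frame: x ahead of the robot, y to its left, z up, the work surface at z = 0. Lengths are in mm, angles in rad, forces in N, time in s.
With the tool pointing down it reaches from about 275 to 1000 mm from the base axis. Payload 8.4 kg.
Tool frame: the origin (TCP) lies at the very end of the fingers, on their centre line; the grasp point (between the pads) lies 19 mm behind it; z points along the fingers, y is the line along which they close (so a half turn about z gives the same grasp; the last joint's range is limited). The gripper opens to 85 mm and grips with 20 to 120 N. Pads are 22 mm wide; open, the fingers measure 114 mm over their backs; the gripper's body (76 mm by 85 mm) begins 54 mm behind the grasp point. The pads swing forward as they close: fully open they stand 13 mm farther back than shut.
Start: joints at [-1.209, 0.353, 1.633, -0, 1.155, -0.002], TCP at [222.391, -584.098, 231.281] pointing down, gripper open.
Joint ranges: [-2.63, 2.63], [-0.92, 2.1], [0.06, 2.66], [-1.3, 4.44], [0, 2.69], [-3.02, 3.02]. Speed limits (rad/s): [2.22, 2.22, 2.79, 3.14, 3.14, 3.14].

INTERFACE

Orientations are given as [roll, pitch, yaw] about the fixed x, y, z axes, in that order (R = Rz(yaw) Ry(pitch) Rx(roll)).
In Python, from rig import sensors, grab_frame, camera_params, order gives the robot as it stands. The module is installed in compiled form; this text tells all that it offers.
- The arm moves only by the tool move_arm, never from a script. Its argument "motion" is a list of rows, each a list of 7 numbers: the turn, a rotation vector about the tool's x, y, z in a scale on which 1.0 is pi/2 rad, then the shift along the tool's x, y, z in normalised numbers (1 is 1 m), then the finger opening in m, from 0 to 0.0854. A call has 1 to 8 rows; each row is the pose to reach, as a shift and turn from the pose commanded when the call began, along the tool's axes at that moment; what a row does not reach only later rows make up. A row lasts 1/8 s, in which the tool goes at most 62.5 mm and 10.7 degrees, less where a joint would pass 70% of its speed; a pose out of reach is approached as far as the arm can. A shift or turn number past 1, either way, is cut back to 1. A call with a gripper value outside its range is refused whole. The fingers move at their own pace and stop on an object; "grip_force" is the grip in N (left out, the last holds). Time passes only in rows, so rows that repeat a pose let the fingers close. It gives the time, the measured TCP pose, the force, the opening and the grip force at its end, in the units of the state.
- sensors.sense(): the state, without advancing time (a new reading comes with each control period).
- grab_frame(name): name is "scene" or "top" or "wrist"; returns (picture, depth): 420x560x3 uint8, red, green, blue; 420x560 float32, mm along the optical axis (not along the pixel's ray), 0 where there is no reading.
- camera_params(name): a dict with "camera_matrix" (3x3 intrinsics, pixels), "k1" (the pictures are not rectified: a ray, as slopes to the right and down, at radius r is drawn at 1 + k1 r^2 times it, then the intrinsics apply), "world_from_camera" (4x4, takes a point from camera to world coordinates). Camera axes: x right, y down, z forward; pixel columns grow to the right and rows downward; lengths in mm; the calibration is good to about 2 mm. A picture is of the moment at which its call begins: read the wrist's pose just before it. camera_params takes no time and is no camera call; for the wrist camera it gives the pose at the moment of the call.
- order.sign_off(): hands the job in; it is judged then, once.
The state is a dict: "clock": time; "qpos": joint angles; "qvel": joint speeds; "joint_efforts": joint torques, N m; "eef_pos": TCP position; "tcp_rot": TCP orientation; "contact_force": force on the tool from outside, world axes, zero at the start; "wrist_torque": the same for the moment, N m; "opening": opening from 0.0 (shut) to 1.0 (fully open); "grasp_force": force on a finger pad.
Only numpy, scipy, OpenCV 4.12 (cv2) and the standard library are available. Lean on these libraries where they do the work, as an engineer would, in place of code of your own. Each camera call takes 0.05 s, during which the arm holds its last target. There are 200 camera calls.

TASK

Take the soaked whetstone from the drain tray and set it down flat, without dropping it, in the sharpening-stone holder, lengthwise between the guide tabs. Then turn the holder's eccentric knob clockwise until its lobe clamps the stone firmly against the rubber end stop: hand-snug, about 15 N; well over that chips the stone. Leave the other things where they are.

Things in the scene. Friction and masses are not known exactly. Their poses are not given: they have to be found in the camera images.
- whetstone: whetstone: a two-layer sharpening block 50 (x) x 180 (y) x 28 (z) mm, 0.4 to 0.6 kg, lying flat in the shallow drain tray (rim 18 mm high) on the left, its bottom 2 mm above the table. Worn: the length is only good to about 2 mm. Origin: centre of its underside; y along its length, z up
- stone_holder: holder for the stone, fixed on the table: a steel plate 84 (x) x 312 (y) mm, its top 10 mm above the table. Origin: on the table under the middle of the bed; the stone lies along y, z is up. End stop at the +y end, eccentric knob at the -y end
- bed (a point): middle of the bed: top of two rubber strips, 13 mm above the table, on which the stone lies; axes as the holder. Four bent-up guide tabs (26 mm long, at y = +-58 mm, inner faces at x = +-27 mm, top 29 mm above the table, lips flared outward) leave 2 mm beside the stone. The middle of each long side is free for fingers
- stop_slots (a point): end stop, 37 mm above the table, with a black rubber pad 50 mm wide facing the holder's -y. It is screwed in slots: the real pad face lies anywhere from 2.2 mm nearer the bed (-y) to 2.2 mm farther (+y) than this point, which is fixed 93 mm from the bed's middle. The pad yields about 1 mm per 9 N and springs back
- cam_knob: eccentric knob. Origin: on its turning axis (holder x = 0, y = -113.5 mm), 10 mm above the table; z up. Its disc, radius 28 mm, 16 to 35 mm above the table, is centred 8 mm off the axis on the knob's own -y side (the lobe). At the start its y axis is 0.1 to 0.4 rad clockwise (seen from above) of the holder's y, lobe away from the stone
- wing (a point): middle of the knob's black wing, on the turning axis, 58 mm above the table; axes as the knob. The wing is 44 mm long (x) and 14 mm thick (y), 43 to 72 mm above the table, on a round hub of 31 mm diameter whose top is at 45 mm. Turned clockwise from above by 0.9 to 1.9 rad in all it clamps; it can turn 2.8 rad and stays where it is left
- lobe (a point): outermost point of the disc: knob's -y side, 36 mm from the axis, 26 mm above the table. Free, the knob has 0.15 N m of dry friction (either way: a torque read at a standstill is off by up to that); while turning, each newton of the lobe on the stone adds about 0.017 N m. Sliding the loose stone takes about 3 N; once it bears on the pad the torque climbs steadily
- box_1: clear plastic box upside down on the drain tray, 99 x 92 x 62 mm; bystander
- box_2: second clear plastic box, same kind, beside it; bystander
- dial_timer: round wind-up timer, 72 mm across, 47 mm tall, behind the holder; bystander
- label_roll: roll of labels lying flat, 68 mm across, 30 mm tall, behind the holder; bystander
- steel_flask: round metal flask, 63 mm across, 148 mm tall, standing at the back; bystander
- probe_thermometer: pocket thermometer with a thin probe, lying flat to the front right, 194 mm long; bystander
There are look-alikes about, which are no part of the job. Leave any purple look-alike of the whetstone alone.

How it is judged:
By the outcome, as a careful person would: the job done as asked, in the order asked, and still so for the second after the job is handed in, with the robot touching nothing.
It also fails if it takes over 64 s, if anything falls off the work surface, if the arm or the gripper's body presses on something with over 40 N, if the wrist force passes 120 N, or if a joint passes its speed limit or range.

## Working session

There is one attempt and no reset: what is moved stays moved. The work goes in short steps, Python scripts to look and compute and a tool call to move; the robot and the scene stay as the last step left them, time stands still between calls to the robot, and variables do not carry over. Pictures are saved under pics/ and viewed, at most 10 in all, crops included, and the job is handed in when it is done.

Besides the shell and the picture viewer there is one more tool, called as name(argument=value, ...) on one line, values as JSON. move_arm: Moves the arm, as the interface text tells. Its arguments: {"type":"object","properties":{"motion":{"type":"array","items":{"type":"array","items":{"type":"number"}}},"grip_force":{"type":"number"}},"required":["motion"]}

```bash
mkdir -p pics; cat > h.py <<'E'
import numpy as np, cv2
from rig import sensors, grab_frame, camera_params, order
from scipy.spatial.transform import Rotation as R
def cloud(depth,p):
    K=np.array(p["camera_matrix"]);k1=p["k1"];T=np.array(p["world_from_camera"])
    h,w=depth.shape;u,v=np.meshgrid(np.arange(w),np.arange(h))
    q=np.stack([u,v],-1).reshape(-1,1,2).astype(float)
    n=cv2.undistortPoints(q,K,np.array([k1,0,0,0.])).reshape(h,w,2)
    c=np.dstack([n*depth[...,None],depth])
    return c@T[:3,:3].T+T[:3,3]
def save(n,im): cv2.imwrite(f"pics/{n}.png",cv2.cvtColor(im,cv2.COLOR_RGB2BGR))
E
python3 - <<'E'
from h import *
print(sensors.sense())
for n in("scene","top"):
    p=camera_params(n);im,d=grab_frame(n);save(n,im);np.savez(f"{n}.npz",im=im,d=d,P=cloud(d,p));print(n,p)
E
```

```text
{'clock': 0.0, 'qpos': array([-1.20936196e+00,  3.53646035e-01,  1.63416790e+00,  9.38756582e-06,
        1.15520098e+00, -2.41416065e-03]), 'qvel': array([-8.50890161e-04, -3.85961909e-05, -1.47543179e-03, -2.30765358e-04,
       -1.31490769e-04, -5.43890501e-05]), 'joint_efforts': array([ 3.44353946e-03, -6.05238891e+01, -3.42064583e+01,  1.31226034e-04,
        9.32964758e-03,  3.71153135e-06]), 'eef_pos': array([ 222.23980196, -583.62150984,  230.5485581 ]), 'tcp_rot': array([-3.14017042e+00, -1.20165927e-05,  3.63844721e-01]), 'contact_force': array([-0.29650762, -0.76791652,  0.18011389]), 'wrist_torque': array([-0.02734243, -0.01203981,  0.02683641]), 'grasp_force': 0.0, 'opening': 1.0021807865660117}
scene {'camera_matrix': array([[454.94388896,   0.        , 284.64700024],
       [  0.        , 454.94388896, 206.46691471],
       [  0.        ,   0.        ,   1.        ]]), 'k1': -0.017845806594951618, 'world_from_camera': array([[ 7.63760944e-01, -3.20824411e-01,  5.60125806e-01,
        -2.09585403e+02],
       [-6.45464226e-01, -3.70548866e-01,  6.67884324e-01,
        -6.83690922e+02],
       [-6.71961282e-03, -8.71645132e-01, -4.90091431e-01,
         6.23405109e+02],
       [ 0.00000000e+00,  0.00000000e+00,  0.00000000e+00,
         1.00000000e+00]])}
top {'camera_matrix': array([[484.48852713,   0.        , 278.24700001],
       [  0.        , 484.48852713, 215.30132491],
       [  0.        ,   0.        ,   1.        ]]), 'k1': -0.10585043621007208, 'world_from_camera': array([[ 3.00775064e-03, -9.83582276e-01,  1.80435197e-01,
         1.85001281e+02],
       [-9.99853457e-01, -5.99883480e-03, -1.60336662e-02,
         1.02794245e+02],
       [ 1.68528308e-02, -1.80360530e-01, -9.83456182e-01,
         1.50948261e+03],
       [ 0.00000000e+00,  0.00000000e+00,  0.00000000e+00,
         1.00000000e+00]])}
```

View pics/top.png

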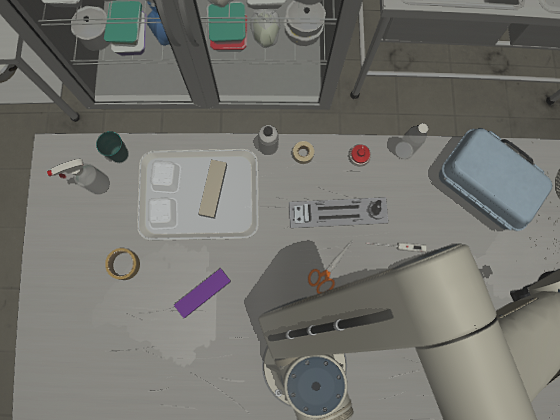

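View pics/scene.png

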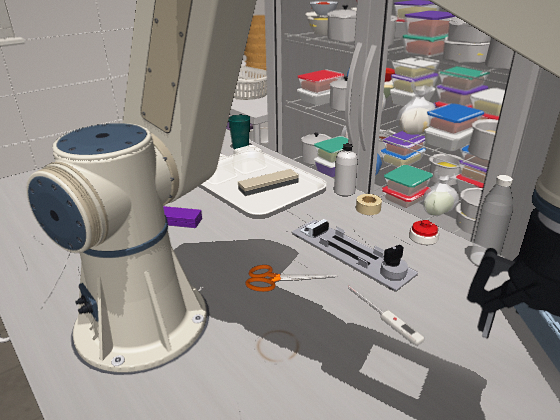

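Top view: the candidates for the whetstone are the tan two-layer block in the tray at (212,188) and the purple block on the table at (203,292). I choose the tan one. The holder is at (338,211), with its knob at (376,208) and its end stop at (300,213).

```bash
python3 - <<'E'
from h import *
z=np.load("top.npz");im,P=z["im"],z["P"]
crop=im[145:250,130:400];save("crop1",cv2.resize(crop,None,fx=2.9,fy=2.9,interpolation=cv2.INTER_CUBIC))
def rect(m,n):
    q=P[m][:,:2].astype(np.float32);print(n,len(q),cv2.minAreaRect(q),"mean",P[m].mean(0),"zmed",np.median(P[m][:,2]))
H=np.zeros(im.shape[:2],bool)
A=H.copy();A[155:222,192:232]=1
m=A&(P[...,2]>20)&(P[...,2]<45);rect(m,"stone")
B=H.copy();B[190:232,282:395]=1
rect(B&(P[...,2]>5)&(P[...,2]<15),"plate")
rect(B&(P[...,2]>50),"wing")
rect(B&(P[...,2]>30)&(P[...,2]<42)&(np.arange(560)[None]<330),"stop")
rect(B&(P[...,2]>20)&(P[...,2]<42)&(np.arange(560)[None]>350),"disc")
C=H.copy();C[150:245,140:260]=1
for r in range(195,220,4): print(r,np.round(P[r,210],0))
E
```

```text
stone 925 ((542.80859375, 286.0057373046875), (51.265262603759766, 181.5543975830078), 78.97681427001953) mean [540.92830132 285.86046447  31.25276318] zmed 31.471310993794305
plate 1911 ((477.9774475097656, -113.75213623046875), (133.36219787597656, 360.7397155761719), 0.34539851546287537) mean [ 472.54683147 -108.18833399   10.24152097] zmed 10.591656500766476
wing 97 ((331.73492431640625, -71.68574523925781), (30.505353927612305, 454.93450927734375), 43.89925003051758) mean [ 437.06718359 -178.25813766  263.32612241] zmed 74.21001842674787
stop 118 ((466.084716796875, -23.550067901611328), (64.50607299804688, 77.33038330078125), 2.0775108337402344) mean [464.35976975 -15.5602115   37.24322889] zmed 37.959730367139855
disc 200 ((479.1934814453125, -208.12437438964844), (72.31147766113281, 108.95220947265625), 2.2978062629699707) mean [ 472.65353629 -220.31464353   33.4907182 ] zmed 34.881349256761496
195 [520. 293.  29.]
199 [506. 291.  35.]
203 [493. 291.  35.]
207 [481. 291.  33.]
211 [469. 291.  31.]
215 [457. 291.  26.]
219 [447. 293.   7.]
```

View pics/crop1.png

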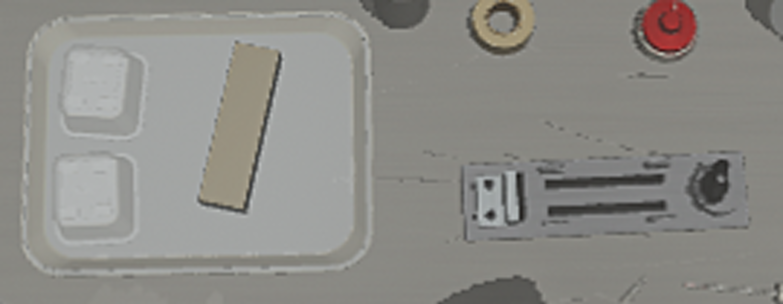

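The crop shows the two-layer tan block lying in the tray, with its dark lower layer visible along the right side at crop (240,125). The choice is right. The holder's end stop is at crop (498,197), its two strips at (605,195), and the knob wing at (713,180).

```bash
cat >> h.py <<'E'
def plan(pos,yaw,roll=np.pi):
    "turn and shift from the measured pose to a tool-down pose (mm, rad)"
    s=sensors.sense();R0=R.from_euler("xyz",s["tcp_rot"]);R1=R.from_euler("xyz",[np.pi,0,yaw])
    print("turn",(R0.inv()*R1).as_rotvec().round(4),"shift m",(R0.inv().apply(np.array(pos)-s["eef_pos"])/1000).round(4),"t",round(s["clock"],2))
E
python3 - <<'E'
from h import *
p=camera_params("wrist");s=sensors.sense();T=np.array(p["world_from_camera"])
R0=R.from_euler("xyz",s["tcp_rot"])
print(p["camera_matrix"],p["k1"],R0.inv().apply(T[:3,3]-s["eef_pos"]),R0.as_matrix().T@T[:3,:3])
plan([473,-110,300],1.61)
E
```

```text
[[312.34911586   0.         281.27737303]
 [  0.         312.34911586 211.59487843]
 [  0.           0.           1.        ]] -0.045087407060180974 [ 6.94179074e+01 -1.38692216e-01 -1.43135719e+02] [[ 5.07491513e-04 -9.62634765e-01 -2.70802605e-01]
 [ 9.99999735e-01  6.29766695e-04 -3.64634366e-04]
 [ 5.21552179e-04 -2.70802348e-01  9.62634830e-01]]
turn [-1.1000e-03 -7.0000e-04 -1.2462e+00] shift m [ 0.4029 -0.3536 -0.0689] t 0.1
```

```bash
python3 - <<'E'
from h import *
plan([475,-110,200],3.1)
E
```

```text
turn [-4.0000e-04 -1.6000e-03 -2.7362e+00] shift m [ 0.4048 -0.3527  0.0311] t 0.1
```

Careful with the scale: turns go in shares of pi/2 rad. That gives: -1.44 rad is -0.9167.

move_arm(motion=[[0, 0, -0.1146, 0.05, -0.044, 0, 0.07], [0, 0, -0.2292, 0.1, -0.088, 0, 0.07], [0, 0, -0.3438, 0.15, -0.131, 0, 0.07], [0, 0, -0.4584, 0.2, -0.175, 0, 0.07], [0, 0, -0.573, 0.25, -0.219, 0, 0.07], [0, 0, -0.6875, 0.3, -0.262, 0, 0.07], [0, 0, -0.8021, 0.35, -0.306, 0.01, 0.07], [0, 0, -0.9167, 0.405, -0.353, 0.02, 0.07]])

```text
clock: 1.1
eef_pos: [457.8, -141.8, 216.3]
tcp_rot: [3.141, 0.0, 1.81]
contact_force: [1.1, 0.0, 0.2]
opening: 0.822
grasp_force: 0.0
```

```bash
python3 - <<'E'
from h import *
plan([475,-110,200],3.1)
print(sensors.sense()["qpos"])
E
```

```text
turn [ 2.0000e-04  7.0000e-04 -1.2903e+00] shift m [0.0268 0.0242 0.0163] t 1.1
[-3.03437482e-01  1.41118034e-01  1.95241966e+00 -6.57075040e-05
  1.04734764e+00 -5.42267236e-01]
```

To row units: -1.29 rad is -0.8212.

move_arm(motion=[[0, 0, -0.1146, 0, 0, 0.01, 0.07], [0, 0, -0.2292, 0, 0, 0.01, 0.07], [0, 0, -0.3438, 0, 0, 0.01, 0.07], [0, 0, -0.4584, 0, 0, 0.01, 0.07], [0, 0, -0.573, 0, 0, 0.01, 0.07], [0, 0, -0.6875, 0, 0, 0.01, 0.07], [0, 0, -0.8212, 0, 0, 0.01, 0.07], [0, 0, -0.8212, 0, 0, 0.01, 0.07]])

```text
clock: 2.1
eef_pos: [456.9, -143.6, 206.1]
tcp_rot: [3.141, -0.0, 3.094]
contact_force: [-0.0, 0.4, 0.1]
opening: 0.818
grasp_force: 0.0
```

move_arm(motion=[[0, 0, 0, 0, 0, 0, 0.07], [0, 0, 0, 0, 0, 0, 0.07]])

```text
clock: 2.35
eef_pos: [457.0, -143.6, 206.2]
tcp_rot: [3.142, -0.0, 3.091]
contact_force: [-0.1, -0.3, -0.5]
opening: 0.818
grasp_force: 0.0
```

```bash
python3 - <<'E'
from h import *
s=sensors.sense();print(s["eef_pos"],s["tcp_rot"],s["qpos"])
p=camera_params("wrist");im,d=grab_frame("wrist");P=cloud(d,p);save("w1",im);np.savez("w1.npz",im=im,d=d,P=P)
E
```

```text
[ 457.04744963 -143.60919691  206.2232953 ] [ 3.14154335e+00 -1.28189843e-04  3.09142420e+00] [-3.07584384e-01  1.53610688e-01  1.96271678e+00  1.75943609e-05
  1.02540171e+00 -1.82822139e+00]
```

View pics/w1.png

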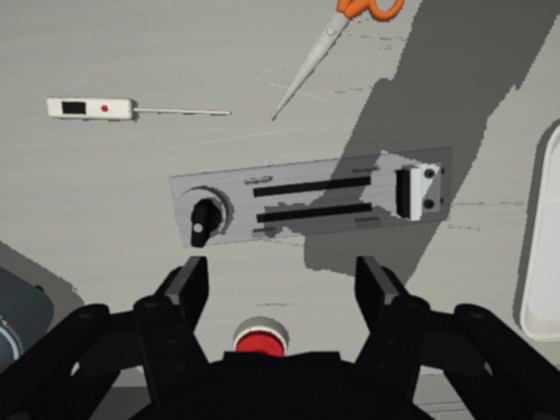

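The wrist view shows the holder: knob wing at (205,220), rubber strips from (255,190) to (371,208), stop pad at (404,192), and plate corners at (170,177), (451,148), (451,212) and (186,247).

```bash
cat >> h.py <<'E'
def ray(p,uv,z):
    "world points where pixels meet height z"
    K=np.array(p["camera_matrix"]);T=np.array(p["world_from_camera"])
    n=cv2.undistortPoints(np.array(uv,float).reshape(-1,1,2),K,np.array([p["k1"],0,0,0.])).reshape(-1,2)
    d=np.c_[n,np.ones(len(n))]@T[:3,:3].T
    return T[:3,3]+d*((z-T[2,3])/d[:,2])[:,None]
E
python3 - <<'E'
from h import *
z=np.load("w1.npz");im,P=z["im"],z["P"];p=camera_params("wrist")
g=cv2.cvtColor(im,cv2.COLOR_RGB2GRAY)
def blob(box,cond,zz,n):
    x0,y0,x1,y1=box;m=np.zeros(g.shape,np.uint8);m[y0:y1,x0:x1]=cond[y0:y1,x0:x1]
    k,l,st,c=cv2.connectedComponentsWithStats(m)
    for i in range(1,k):
        if st[i,4]<80: continue
        v,u=np.nonzero(l==i);w=ray(p,np.c_[u,v],zz)
        print(n,st[i],"depth z",np.median(P[l==i][:,2]).round(1),"cen",w.mean(0).round(1),"rect",cv2.minAreaRect(w[:,:2].astype(np.float32)))
blob((240,165,385,235),g<50,13,"strip")
blob((390,160,430,225),g<50,37,"pad")
print("corners",ray(p,[(170,177),(451,148),(451,212),(186,247)],10).round(1).tolist())
A=np.zeros(g.shape,bool);A[140:255,160:465]=1
m=A&(P[...,2]>6)
print("plate",cv2.minAreaRect(P[m][:,:2].astype(np.float32)),np.median(P[m][:,2]))
W=A&(P[...,2]>62)&(P[...,2]<80);print("wing",W.sum(),P[W].mean(0),cv2.minAreaRect(P[W][:,:2].astype(np.float32)))
D=A&(P[...,2]>30)&(P[...,2]<40)&(np.arange(560)[None]<250);print("disc",P[D].mean(0),cv2.minEnclosingCircle(P[D][:,:2].astype(np.float32)))
S=A&(P[...,2]>32)&(P[...,2]<42)&(np.arange(560)[None]>380);print("stop",P[S].mean(0),cv2.minAreaRect(P[S][:,:2].astype(np.float32)))
print("table z",np.median(P[120:135,250:265,2]))
plan([541,286,200],2.95)
E
```

```text
strip [254 176 116  21 939] depth z 13.5 cen [ 456.2 -107.    13. ] rect ((456.4576416015625, -110.10377502441406), (10.311281204223633, 126.92517852783203), 3.3804678916931152)
strip [257 203 115  19 983] depth z 13.5 cen [ 486.2 -107.6   13. ] rect ((486.2224426269531, -107.87084197998047), (10.319046974182129, 128.1045379638672), 3.3377034664154053)
pad [396 169  14  49 577] depth z 34.5 cen [462.9 -18.5  37. ] rect ((464.0238037109375, -18.437267303466797), (51.47111511230469, 13.581027030944824), 3.482076644897461)
corners [[438.9, -264.8, 10.0], [422.0, 42.9, 10.0], [494.5, 49.7, 10.0], [522.0, -257.9, 10.0]]
plate ((450.8668212890625, -110.3419189453125), (126.01021575927734, 311.6845397949219), 3.1183547973632812) 11.09894946808214
wing 713 [ 476.03174391 -220.66378261   71.55733308] ((477.3278503417969, -221.96578979492188), (14.303886413574219, 43.572662353515625), 77.9897232055664)
disc [ 470.14131932 -231.70015495   34.73822834] ((465.7090148925781, -214.95555114746094), 45.82466125488281)
stop [464.28819714  -9.11691363  36.39200512] ((465.2855224609375, -8.567374229431152), (56.04434585571289, 20.158029556274414), 2.6528408527374268)
table z 0.44182848790444496
turn [ 0.000e+00 -1.000e-04  1.419e-01] shift m [-0.0625  0.4333  0.0063] t 2.4
```

```bash
python3 - <<'E'
from h import *
plan([474,-169,206],1.629)
E
```

```text
turn [-0.0000e+00 -1.0000e-04  1.4629e+00] shift m [-0.0182 -0.0245  0.0002] t 2.4
```

To row units: 1.463 rad is 0.9314.

move_arm(motion=[[0, 0, 0.1146, -0.018, -0.0245, 0, 0.07], [0, 0, 0.2292, -0.018, -0.0245, 0, 0.07], [0, 0, 0.3438, -0.018, -0.0245, 0, 0.07], [0, 0, 0.4584, -0.018, -0.0245, 0, 0.07], [0, 0, 0.573, -0.018, -0.0245, 0, 0.07], [0, 0, 0.6875, -0.018, -0.0245, 0, 0.07], [0, 0, 0.8021, -0.018, -0.0245, 0, 0.07], [0, 0, 0.9314, -0.018, -0.0245, 0, 0.07]])

```text
clock: 3.4
eef_pos: [473.9, -169.0, 206.2]
tcp_rot: [-3.142, -0.0, 1.639]
contact_force: [-0.1, -0.2, 0.6]
opening: 0.819
grasp_force: 0.0
```

To row units: 0.02 rad is 0.0127.

move_arm(motion=[[0, 0, 0.0127, 0, 0, 0, 0.07], [0, 0, 0.0127, 0, 0, 0, 0.07], [0, 0, 0.0127, 0, 0, 0, 0.07]])

```text
clock: 3.78
eef_pos: [473.9, -169.0, 206.3]
tcp_rot: [-3.142, -0.0, 1.628]
contact_force: [0.4, -0.1, 0.4]
opening: 0.821
grasp_force: 0.0
```

```bash
python3 - <<'E'
from h import *
s=sensors.sense();print(s["eef_pos"],s["tcp_rot"],s["qpos"][5])
p=camera_params("wrist");im,d=grab_frame("wrist");P=cloud(d,p);np.savez("w2.npz",im=im,d=d,P=P,p=p)
g=cv2.cvtColor(im,cv2.COLOR_RGB2GRAY);save("w2",im)
m=((g<50)).astype(np.uint8);m[260:]=0
k,l,st,c=cv2.connectedComponentsWithStats(m)
for i in range(1,k):
    if st[i,4]<150: continue
    v,u=np.nonzero(l==i);zz=np.median(P[l==i][:,2]);
    w=ray(p,np.c_[u,v],13 if zz<20 else 37)
    print(st[i],"z",zz.round(1),w.mean(0).round(1),cv2.minAreaRect(w[:,:2].astype(np.float32)))
W=(P[...,2]>62)&(P[...,2]<80);W[260:]=0;print("wing",W.sum(),cv2.minAreaRect(P[W][:,:2].astype(np.float32)))
# pad face in holder axes: dark, depth height 30..40
c,sn=np.cos(.0585),np.sin(.0585);q=P[...,:2]-[471.2,-108.8]
hx=q[...,0]*c+q[...,1]*sn;hy=-q[...,0]*sn+q[...,1]*c
for lo in (16,22,28,34):
    f=(abs(hx)<20)&(hy>80)&(hy<125)&(P[...,2]>lo)&(P[...,2]<lo+6);print(lo,f.sum(),np.percentile(hy[f],[2,10,25,50,90]).round(1) if f.any() else "")
E
```

```text
[ 473.89294322 -168.97964696  206.26012076] [-3.14153942e+00 -3.08747016e-05  1.62843521e+00] -0.40315248728203434
[482   8  30  38 667] z 17.3 [680.5  11.1  13. ] ((680.0263671875, 10.86832332611084), (25.81688117980957, 34.55289077758789), 29.1402530670166)
[254  23  57  15 766] z 35.0 [466.1 -16.6  37. ] ((466.3993225097656, -17.114185333251953), (50.62235641479492, 11.700475692749023), 3.3323540687561035)
[ 262   68   11  125 1139] z 13.5 [ 456.5 -104.9   13. ] ((456.6767578125, -109.62687683105469), (10.083691596984863, 126.71009063720703), 3.3916687965393066)
[ 292   68   10  125 1057] z 13.5 [ 486.4 -105.7   13. ] ((486.57171630859375, -107.8901596069336), (8.87019157409668, 126.70626831054688), 3.5310444831848145)
[423 186  35  44 163] z 29.8 [ 631.9 -168.3   37. ] ((635.105712890625, -169.75375366210938), (52.7625846862793, 19.376977920532227), 65.52662658691406)
[444 204  21  22 159] z 40.3 [ 654.3 -177.9   37. ] ((655.4091186523438, -178.65020751953125), (24.91905403137207, 15.775449752807617), 66.61009216308594)
[261 230  43  30 935] z 64.1 [ 478.  -225.5   37. ] ((478.64862060546875, -224.37799072265625), (45.52330017089844, 33.292137145996094), 3.323245048522949)
wing 599 ((478.46685791015625, -221.2320556640625), (13.298715591430664, 43.87665939331055), 79.07502746582031)
16 184 [ 90.2  90.4  90.7 120.8 122.6]
22 72 [90.2 90.2 90.3 90.4 90.7]
28 111 [90.2 90.4 90.5 90.6 92.6]
34 1078 [ 90.8  92.4  95.6 100.1 108.1]
```

View pics/w2.png

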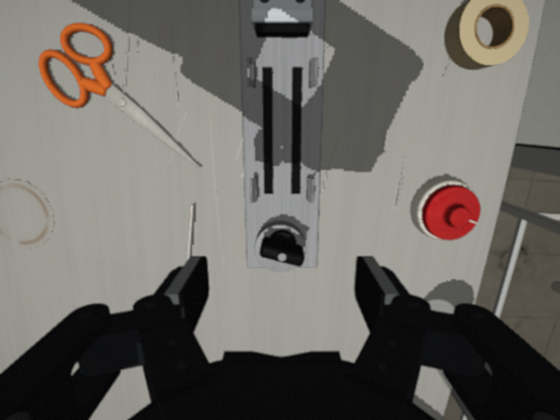

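The second wrist view agrees with the first: strips at (267,130) and (297,130), pad face at about (282,35), wing at (282,248). The bed middle is about (471.4, -108.6) with holder yaw 0.059. The pad face is about 90.7 mm from the bed. Next is the stone.

```bash
python3 - <<'E'
from h import *
plan([580,278,206],2.95)
E
```

```text
turn [ 0.0000e+00  1.0000e-04 -1.3221e+00] shift m [4.402e-01 1.314e-01 3.000e-04] t 3.83
```

To row units: -1.322 rad is -0.8416.

move_arm(motion=[[0, 0, -0.1146, 0.055, 0.0164, 0, 0.07], [0, 0, -0.2292, 0.11, 0.0328, 0, 0.07], [0, 0, -0.3438, 0.165, 0.0492, 0, 0.07], [0, 0, -0.4584, 0.22, 0.0656, 0, 0.07], [0, 0, -0.573, 0.275, 0.082, 0, 0.07], [0, 0, -0.6875, 0.33, 0.0985, 0, 0.07], [0, 0, -0.7894, 0.385, 0.115, 0, 0.07], [0, 0, -0.8416, 0.44, 0.131, 0, 0.07]])

```text
clock: 4.82
eef_pos: [580.5, 279.6, 206.2]
tcp_rot: [-3.142, 0.0, 2.954]
contact_force: [0.2, -0.7, -0.7]
opening: 0.815
grasp_force: 0.0
```

move_arm(motion=[[0, 0, 0, 0, 0, 0, 0.07], [0, 0, 0, 0, 0, 0, 0.07], [0, 0, 0, 0, 0, 0, 0.07]])

```text
clock: 5.2
eef_pos: [580.1, 276.5, 206.2]
tcp_rot: [-3.141, -0.0, 2.947]
contact_force: [0.2, 0.1, -0.1]
opening: 0.818
grasp_force: 0.0
```

```bash
python3 - <<'E'
from h import *
s=sensors.sense();print(s["eef_pos"],s["tcp_rot"],s["qpos"])
p=camera_params("wrist");im,d=grab_frame("wrist");P=cloud(d,p);save("w3",im);np.savez("w3.npz",im=im,d=d,P=P)
m=(P[...,2]>24)&(P[...,2]<37)&(abs(P[...,0]-541)<130)&(abs(P[...,1]-286)<75);m[255:]=0
k,l,st,c=cv2.connectedComponentsWithStats(m.astype(np.uint8));i=1+st[1:,4].argmax();m=l==i
print(st[i],np.median(P[m][:,2]));v,u=np.nonzero(m);w=ray(p,np.c_[u,v],30)
print(cv2.minAreaRect(w[:,:2].astype(np.float32)),cv2.minAreaRect(P[m][:,:2].astype(np.float32)))
E
```

```text
[580.08637417 276.45499103 206.23345671] [-3.14112097e+00 -3.26192686e-04  2.94733327e+00] [ 4.42497601e-01  4.03482099e-01  1.61700023e+00 -2.05698973e-04
  1.12165306e+00 -9.33950051e-01]
[ 261   59   52  179 8835] 30.326723336249472
((543.1671142578125, 289.58502197265625), (50.08447265625, 178.21701049804688), 78.93696594238281) ((543.3759155273438, 289.5462646484375), (50.267539978027344, 179.42950439453125), 78.90602111816406)
```

View pics/w3.png

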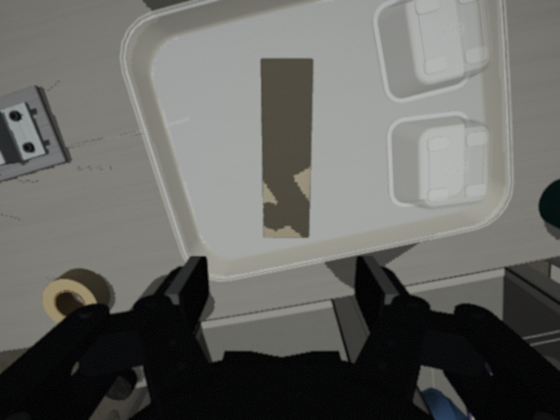

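The wrist view shows the stone at (287,148), with about 60 px free on either side before the tray wall and boxes. Its measured top height is 30 mm and its size 50x179 mm, both as described.

```bash
python3 - <<'E'
from h import *
plan([543.2,289.5,5],2.948)
E
```

```text
turn [-0.0003 -0.0001 -0.001 ] shift m [0.0388 0.0057 0.2014] t 5.25
```

To row units: -0.001 rad is -0.0006.

move_arm(motion=[[0, 0, -0.0006, 0.02, 0.003, 0.04, 0.07], [0, 0, -0.0006, 0.0388, 0.0057, 0.08, 0.07], [0, 0, -0.0006, 0.0388, 0.0057, 0.12, 0.07], [0, 0, -0.0006, 0.0388, 0.0057, 0.15, 0.07], [0, 0, -0.0006, 0.0388, 0.0057, 0.165, 0.07], [0, 0, -0.0006, 0.0388, 0.0057, 0.175, 0.07], [0, 0, -0.0006, 0.0388, 0.0057, 0.18, 0.07], [0, 0, -0.0006, 0.0388, 0.0057, 0.18, 0.07]])

```text
clock: 6.25
eef_pos: [543.7, 290.7, 26.7]
tcp_rot: [3.141, 0.001, 2.949]
contact_force: [0.6, -0.2, 0.3]
opening: 0.818
grasp_force: 0.0
```

```bash
python3 - <<'E'
from h import *
plan([543.2,289.5,5],2.948);print(sensors.sense()["contact_force"])
E
```

```text
turn [0.0004 0.0005 0.0012] shift m [ 0.0002 -0.0013  0.0217] t 6.25
[ 0.61139095 -0.16177348  0.33413064]
```

move_arm(motion=[[0, 0, 0, 0, -0.0013, 0.01, 0.07], [0, 0, 0, 0, -0.0013, 0.017, 0.07], [0, 0, 0, 0, -0.0013, 0.0215, 0.07], [0, 0, 0, 0, -0.0013, 0.0215, 0.07], [0, 0, 0, 0, -0.0013, 0.0215, 0.045], [0, 0, 0, 0, -0.0013, 0.0215, 0.045], [0, 0, 0, 0, -0.0013, 0.0215, 0.04], [0, 0, 0, 0, -0.0013, 0.0215, 0.04]], grip_force=50)

```text
clock: 7.25
eef_pos: [543.3, 289.5, 5.1]
tcp_rot: [3.141, 0.0, 2.949]
contact_force: [-0.7, 0.6, 4.6]
opening: 0.578
grasp_force: 54.1
```

move_arm(motion=[[0, 0, 0, 0, 0, 0, 0.04], [0, 0, 0, 0, 0, 0, 0.04]])

```text
clock: 7.5
eef_pos: [543.4, 289.6, 5.2]
tcp_rot: [3.141, 0.0, 2.949]
contact_force: [-0.5, -0.1, 4.9]
opening: 0.574
grasp_force: 54.2
```

```bash
python3 - <<'E'
from h import *
s=sensors.sense();print(s)
c,sn=np.cos(.059),np.sin(.059)
t=np.array([471.4,-108.6])+[1.2*sn,-1.2*c];print(t)
plan([*t,120],np.pi/2+.059)
E
```

```text
{'clock': 7.5, 'qpos': array([ 4.87191164e-01,  6.21061916e-01,  1.79334718e+00,  5.15681486e-05,
        7.26521825e-01, -8.91356069e-01]), 'qvel': array([-0.00097361, -0.00044199, -0.00058013, -0.00094031, -0.00053142,
       -0.0012324 ]), 'joint_efforts': array([-1.98718803e-01, -6.37833953e+01, -2.15990156e+01, -9.15310986e-03,
       -2.49587232e-01, -7.93244806e-03]), 'eef_pos': array([543.35302792, 289.57138437,   5.15806173]), 'tcp_rot': array([3.14115018e+00, 4.93240797e-04, 2.94930491e+00]), 'contact_force': array([-0.45200559, -0.08683158,  4.85160253]), 'wrist_torque': array([-0.10731276,  0.12432423, -0.01655516]), 'grasp_force': 54.180089235305786, 'opening': 0.5738508122164029}
[ 471.47075893 -109.79791201]
turn [7.0000e-04 1.0000e-04 1.3195e+00] shift m [-0.0058 -0.4057 -0.115 ] t 7.5
```

To row units: 0.4 rad is 0.2546.

move_arm(motion=[[0, 0, 0, 0, 0, -0.01, 0.04], [0, 0, 0, 0, 0, -0.025, 0.04], [0, 0, 0, 0, 0, -0.05, 0.04], [0, 0, 0, 0, 0, -0.08, 0.04], [0, 0, 0, 0, 0, -0.1, 0.04], [0, 0, 0.0637, 0, -0.02, -0.115, 0.04], [0, 0, 0.1592, 0, -0.05, -0.115, 0.04], [0, 0, 0.2546, 0, -0.09, -0.115, 0.04]])

```text
clock: 8.5
eef_pos: [525.8, 200.7, 120.4]
tcp_rot: [3.141, 0.0, 2.545]
contact_force: [0.8, -0.2, -4.0]
opening: 0.575
grasp_force: 53.1
```

```bash
python3 - <<'E'
from h import *
plan([471.5,-109.8,120],1.630);s=sensors.sense();print(s["contact_force"],s["wrist_torque"])
E
```

```text
turn [9.000e-04 1.000e-04 9.154e-01] shift m [-0.1294 -0.2874  0.0003] t 8.5
[ 0.76865252 -0.15447782 -4.00119361] [-0.05951408 -0.01081317  0.0049709 ]
```

To row units: 0.915 rad is 0.5825.

move_arm(motion=[[0, 0, 0.0828, -0.018, -0.04, 0, 0.04], [0, 0, 0.1655, -0.036, -0.08, 0, 0.04], [0, 0, 0.2546, -0.054, -0.12, 0, 0.04], [0, 0, 0.3374, -0.072, -0.16, 0, 0.04], [0, 0, 0.4202, -0.09, -0.2, 0, 0.04], [0, 0, 0.5093, -0.107, -0.24, 0, 0.04], [0, 0, 0.5539, -0.12, -0.27, 0, 0.04], [0, 0, 0.5825, -0.129, -0.287, 0, 0.04]])

```text
clock: 9.5
eef_pos: [472.0, -110.6, 120.2]
tcp_rot: [-3.142, 0.0, 1.631]
contact_force: [0.2, -0.7, -4.5]
opening: 0.571
grasp_force: 53.1
```

move_arm(motion=[[0, 0, 0, 0, 0, 0, 0.04], [0, 0, 0, 0, 0, 0, 0.04], [0, 0, 0, 0, 0, 0, 0.04]])

```text
clock: 9.88
eef_pos: [472.7, -108.4, 119.8]
tcp_rot: [-3.142, -0.0, 1.636]
contact_force: [-0.7, 1.2, -3.9]
opening: 0.572
grasp_force: 53.1
```

```bash
python3 - <<'E'
from h import *
plan([471.5,-109.8,60],1.630)
p=camera_params("wrist");im,d=grab_frame("wrist");P=cloud(d,p);save("w4",im);np.savez("w4.npz",im=im,d=d,P=P)
# stone in hand, holder axes
c,sn=np.cos(.059),np.sin(.059);q=P[...,:2]-[471.4,-108.6]
hx=q[...,0]*c+q[...,1]*sn;hy=-q[...,0]*sn+q[...,1]*c
m=(P[...,2]>130)&(P[...,2]<155)&(abs(hx)<40)&(hy>20);print("stone top",m.sum(),np.median(P[m][:,2]),"hx",np.percentile(hx[m],[1,99]),"hy max",np.percentile(hy[m],99.5))
A=P[m];print("plane",np.linalg.lstsq(np.c_[hx[m],hy[m],np.ones(m.sum())],A[:,2],rcond=None)[0])
for lo in(16,22,28):
    f=(abs(hx)<20)&(hy>85)&(hy<125)&(P[...,2]>lo)&(P[...,2]<lo+6);print(f.sum(),np.percentile(hy[f],[10,50]) if f.any() else "")
for e in (60,70,80):
    k=m&(abs(hy-e)<4)
    if k.any(): print(e,hx[k].min(),hx[k].max())
E
```

```text
turn [-0.     -0.0002  0.0056] shift m [-0.0014 -0.0013  0.0598] t 9.88
stone top 24949 145.08878059654717 hx [-22.46258528  26.08342868] hy max 90.85272867453111
plane [-9.13425758e-04  2.03959478e-04  1.45072505e+02]
311 [116.15239587 121.72435581]
2 [122.86525932 123.45507915]
0 
60 -23.276154346091744 27.008193274624197
70 -23.41714428483135 26.68545320450794
80 -23.55150022292042 26.722567964988713
```

View pics/w4.png

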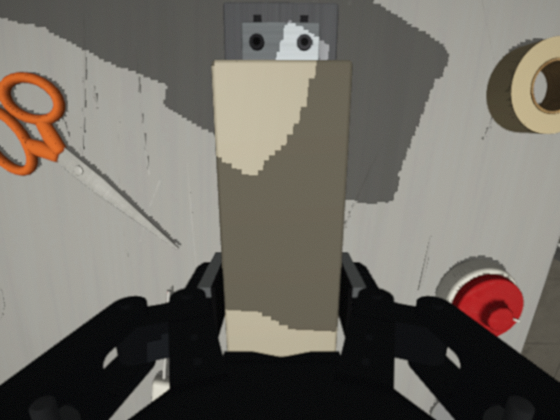

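The wrist view shows the stone held level and straight in the fingers, its front end at row 62, just short of the stop block at (280,42). I shift it slightly and lower it to an intermediate height.

```bash
python3 - <<'E'
from h import *
plan([471.25,-111.2,50],1.623)
E
```

```text
turn [-0.0001 -0.0001  0.0127] shift m [-0.0027 -0.0017  0.0698] t 9.93
```

To row units: 0.0127 rad is 0.0081.

move_arm(motion=[[0, 0, 0.0081, -0.0027, -0.0017, 0.02, 0.04], [0, 0, 0.0081, -0.0027, -0.0017, 0.04, 0.04], [0, 0, 0.0081, -0.0027, -0.0017, 0.055, 0.04], [0, 0, 0.0081, -0.0027, -0.0017, 0.065, 0.04], [0, 0, 0.0081, -0.0027, -0.0017, 0.07, 0.04], [0, 0, 0.0081, -0.0027, -0.0017, 0.07, 0.04], [0, 0, 0.0081, -0.0027, -0.0017, 0.07, 0.04], [0, 0, 0.0081, -0.0027, -0.0017, 0.07, 0.04]])

```text
clock: 10.92
eef_pos: [471.5, -112.0, 50.2]
tcp_rot: [3.141, 0.0, 1.621]
contact_force: [-0.2, 0.5, -3.9]
opening: 0.575
grasp_force: 53.1
```

move_arm(motion=[[0, 0, 0, 0, 0, 0, 0.04], [0, 0, 0, 0, 0, 0, 0.04], [0, 0, 0, 0, 0, 0, 0.04], [0, 0, 0, 0, 0, 0, 0.04]])

```text
clock: 11.42
eef_pos: [471.1, -111.9, 49.8]
tcp_rot: [-3.142, -0.0, 1.622]
contact_force: [-0.3, 0.1, -4.3]
opening: 0.579
grasp_force: 53.1
```

```bash
cat > st.py <<'E'
from h import *
s=sensors.sense()
p=camera_params("wrist");im,d=grab_frame("wrist");P=cloud(d,p)
c,sn=np.cos(.059),np.sin(.059);B=np.array([471.4,-108.6])
def hol(q): q=q-B; return np.stack([q[...,0]*c+q[...,1]*sn,-q[...,0]*sn+q[...,1]*c],-1)
print("tcp hol",hol(s["eef_pos"][:2]).round(2),s["eef_pos"][2].round(2),"yaw",s["tcp_rot"][2].round(4),"F",s["contact_force"].round(1),"T",s["wrist_torque"].round(3))
H=hol(P[...,:2]);zt=s["eef_pos"][2]+25
m=(abs(P[...,2]-zt)<6)&(abs(H[...,0])<35)&(H[...,1]>25)
L=[];
for y in np.arange(30,88,2.):
    k=m&(abs(H[...,1]-y)<1)
    if k.sum()>20: L.append((y,H[k][:,0].min(),H[k][:,0].max()))
L=np.array(L);print("left",np.polyfit(L[:,0],L[:,1],1),"right",np.polyfit(L[:,0],L[:,2],1),"end",np.percentile(H[m][:,1],[99,99.9]),"top",np.median(P[m][:,2]))
a=(abs(H[...,0])<20)&(H[...,1]>80)&(H[...,1]<130)&(P[...,2]>20)&(P[...,2]<40)
for lo in(20,26,32):
    f=a&(P[...,2]>lo)&(P[...,2]<lo+6)
    if f.sum()>10: print("stop",lo,f.sum(),np.percentile(H[f][:,1],[1,10,50]).round(1))
np.savez("st.npz",im=im,P=P,H=H)
E
python3 st.py
```

```text
tcp hol [-0.46 -3.25] 49.77 yaw 1.6216 F [-0.3  0.1 -4.3] T [ 0.018 -0.01   0.019]
left [ 7.26802860e-03 -2.44655908e+01] right [5.56549164e-03 2.54406004e+01] end [87.14879631 87.69382934] top 75.00071553225212
stop 20 234 [120.9 121.8 123.5]
stop 32 2643 [ 95.1  96.3 101.8]
```

To row units: -0.0065 rad is -0.0041.

move_arm(motion=[[0, 0, -0.0041, 0.0007, -0.0005, 0.006, 0.04], [0, 0, -0.0041, 0.0007, -0.0005, 0.012, 0.04], [0, 0, -0.0041, 0.0007, -0.0005, 0.017, 0.04], [0, 0, -0.0041, 0.0007, -0.0005, 0.021, 0.04], [0, 0, -0.0041, 0.0007, -0.0005, 0.025, 0.04], [0, 0, -0.0041, 0.0007, -0.0005, 0.028, 0.04], [0, 0, -0.0041, 0.0007, -0.0005, 0.03, 0.04], [0, 0, -0.0041, 0.0007, -0.0005, 0.031, 0.04]])

```text
clock: 12.48
eef_pos: [470.6, -111.2, 18.7]
tcp_rot: [-3.142, -0.0, 1.628]
contact_force: [-0.7, -0.1, -3.4]
opening: 0.572
grasp_force: 53.1
```

```bash
python3 st.py
```

```text
tcp hol [-0.96 -2.57] 18.68 yaw 1.6281 F [-0.7 -0.1 -3.4] T [-0.04   0.007 -0.001]
left [ 1.81113029e-04 -2.49456082e+01] right [-6.64250086e-04  2.49350314e+01] end [107.92797834 109.06714726] top 43.85552805061051
stop 32 5654 [90.4 91.7 98.6]
```

move_arm(motion=[[0, 0, 0, 0, 0, 0.001, 0.04], [0, 0, 0, 0, 0, 0.002, 0.04], [0, 0, 0, 0, 0, 0.0026, 0.04], [0, 0, 0, 0, 0, 0.003, 0.04], [0, 0, 0, 0, 0, 0.003, 0.04]])

```text
clock: 13.15
eef_pos: [470.6, -111.2, 16.2]
tcp_rot: [3.142, 0.0, 1.628]
contact_force: [-2.2, 0.6, 4.7]
opening: 0.577
grasp_force: 54.2
```

The stone is seated: the force went from -4 N to +4.7 N. I release it and rise.

move_arm(motion=[[0, 0, 0, 0, 0, 0, 0.055], [0, 0, 0, 0, 0, 0, 0.06], [0, 0, 0, 0, 0, 0, 0.066], [0, 0, 0, 0, 0, 0, 0.066], [0, 0, 0, 0, 0, -0.015, 0.066], [0, 0, 0, 0, 0, -0.05, 0.066], [0, 0, 0, 0, 0, -0.1, 0.066], [0, 0, 0, -0.03, 0, -0.14, 0.066]])

```text
clock: 14.15
eef_pos: [472.4, -140.5, 158.5]
tcp_rot: [3.14, 0.0, 1.63]
contact_force: [0.7, -0.6, 0.3]
opening: 0.773
grasp_force: 0.0
```

move_arm(motion=[[0, 0, 0, -0.03, 0, -0.04, 0.066], [0, 0, 0, -0.03, 0, -0.04, 0.066], [0, 0, 0, -0.03, 0, -0.04, 0.066], [0, 0, 0, -0.03, 0, -0.04, 0.066]])

```text
clock: 14.65
eef_pos: [473.1, -170.2, 194.7]
tcp_rot: [-3.139, -0.001, 1.629]
contact_force: [0.1, -0.0, -0.1]
opening: 0.771
grasp_force: 0.0
```

```bash
python3 - <<'E'
from h import *
s=sensors.sense();print(s["eef_pos"],s["tcp_rot"],s["contact_force"],s["wrist_torque"])
p=camera_params("wrist");im,d=grab_frame("wrist");P=cloud(d,p);save("w5",im)
c,sn=np.cos(.059),np.sin(.059);q=P[...,:2]-[471.4,-108.6]
hx=q[...,0]*c+q[...,1]*sn;hy=-q[...,0]*sn+q[...,1]*c;z=P[...,2]
for y in range(-84,90,21):
    k=(abs(hx)<35)&(abs(hy-y)<2)&(z>36)&(z<46)
    if k.any(): print(y,k.sum(),hx[k].min().round(1),hx[k].max().round(1),np.median(z[k]).round(2))
W=(abs(hx)<30)&(abs(hy+113)<30)&(z>62)&(z<80);print("wing",W.sum(),cv2.minAreaRect(P[W][:,:2].astype(np.float32)))
for y in np.arange(-96,-86,1): k=(abs(hx)<15)&(abs(hy-y)<.5);print(y,k.sum(),np.median(z[k]).round(1) if k.any() else "",end="; ")
for y in np.arange(84,98,1): k=(abs(hx)<15)&(abs(hy-y)<.5);print(y,k.sum(),np.median(z[k]).round(1) if k.any() else "",end="; ")
E
```

```text
[ 473.08223109 -170.19450851  194.71203874] [-3.13948084e+00 -1.08203118e-03  1.62862537e+00] [ 0.10446331 -0.04109841 -0.07939091] [-0.0010694  -0.03897193 -0.00519631]
-84 196 -24.8 24.1 41.33
-63 205 -24.4 24.7 41.42
-42 209 -25.0 24.0 41.25
-21 211 -24.4 24.6 41.36
0 216 -25.0 24.2 41.39
21 273 -24.5 24.7 41.55
42 253 -25.1 25.1 41.6
63 274 -24.7 23.7 41.59
84 287 -25.1 24.2 41.52
wing 764 ((478.20745849609375, -221.5265655517578), (13.693599700927734, 43.55930709838867), 78.04550170898438)
-96 33 34.1; -95 19 34.3; -94 14 34.2; -93 0 ; -92 0 ; -91 24 41.0; -90 23 41.2; -89 28 41.4; -88 29 41.5; -87 23 41.5; 84 43 41.4; 85 45 41.7; 86 45 41.4; 87 46 41.1; 88 36 41.4; 89 0 ; 90 6 35.3; 91 61 34.6; 92 42 35.7; 93 40 35.8; 94 48 35.5; 95 45 35.3; 96 42 35.9; 97 48 35.9;
```

View pics/w5.png

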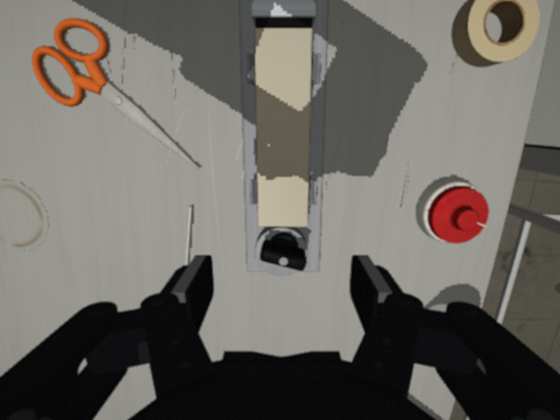

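The stone is flat on the bed: top at 41.4 mm, centred to about 0.3 mm, ends at -91.5 and +88.5 between the disc and the pad. The wing, at (283,250), has yaw -0.209. Next is the knob.

```bash
python3 - <<'E'
from h import *
plan([478.1,-221.8,110],2.933)
E
```

```text
turn [-1.1000e-03 -2.2000e-03 -1.3042e+00] shift m [-0.0518  0.0021  0.0846] t 14.7
```

To row units: -1.304 rad is -0.8302.

move_arm(motion=[[0, 0, -0.1082, -0.052, 0.002, 0.02, 0.045], [0, 0, -0.2165, -0.052, 0.002, 0.04, 0.045], [0, 0, -0.3247, -0.052, 0.002, 0.06, 0.045], [0, 0, -0.4329, -0.052, 0.002, 0.085, 0.045], [0, 0, -0.5411, -0.052, 0.002, 0.085, 0.045], [0, 0, -0.6494, -0.052, 0.002, 0.085, 0.045], [0, 0, -0.7576, -0.052, 0.002, 0.085, 0.045], [-0.0006, -0.0013, -0.8302, -0.052, 0.002, 0.085, 0.045]])

```text
clock: 15.7
eef_pos: [478.5, -222.1, 109.8]
tcp_rot: [3.141, 0.0, 2.937]
contact_force: [-0.1, 0.2, 0.3]
opening: 0.528
grasp_force: 0.0
```

move_arm(motion=[[0, 0, 0, 0, 0, 0, 0.045], [0, 0, 0, 0, 0, 0, 0.045], [0, 0, 0, 0, 0, 0, 0.045]])

```text
clock: 16.08
eef_pos: [479.0, -222.8, 110.6]
tcp_rot: [-3.141, 0.002, 2.931]
contact_force: [0.1, -0.5, 0.3]
opening: 0.53
grasp_force: 0.0
```

```bash
python3 - <<'E'
from h import *
plan([478.1,-221.8,48.5],2.933);s=sensors.sense();print(s["eef_pos"],s["tcp_rot"],s["opening"],s["wrist_torque"],s["qpos"])
E
```

```text
turn [-0.0003  0.0017 -0.0022] shift m [0.0012 0.0008 0.0621] t 16.07
[ 478.96723349 -222.75848306  110.58839628] [-3.14130526e+00  1.69401136e-03  2.93081932e+00] 0.5302906076269593 [-0.00028916 -0.01689982 -0.01364262] [-4.38229973e-01  3.56366790e-01  1.94410264e+00  1.37061576e-04
  8.39408039e-01 -1.79834418e+00]
```

To row units: -0.002 rad is -0.0013.

move_arm(motion=[[0, 0, 0, 0.0012, 0.0008, 0.025, 0.045], [0, 0.001, -0.0013, 0.0012, 0.0008, 0.045, 0.045], [0, 0.001, -0.0013, 0.0012, 0.0008, 0.057, 0.045], [0, 0.001, -0.0013, 0.0012, 0.0008, 0.062, 0.045], [0, 0.001, -0.0013, 0.0012, 0.0008, 0.062, 0.045], [0, 0.001, -0.0013, 0.0012, 0.0008, 0.062, 0.045]])

```text
clock: 16.82
eef_pos: [478.6, -222.1, 49.3]
tcp_rot: [-3.141, 0.001, 2.934]
contact_force: [0.1, 0.4, 0.3]
opening: 0.53
grasp_force: 0.0
```

```bash
python3 - <<'E'
from h import *
plan([478.1,-221.8,48.5],2.933);s=sensors.sense();print(s["contact_force"],s["wrist_torque"])
E
```

```text
turn [-0.0006  0.0015  0.001 ] shift m [0.0005 0.0002 0.0008] t 16.82
[0.07821332 0.36716918 0.25606111] [-0.01486818 -0.02069593 -0.01948871]
```

move_arm(motion=[[0, 0, 0, 0, 0, 0, 0.005], [0, 0, 0, 0, 0, 0, 0.005], [0, 0, 0, 0, 0, 0, 0.005], [0, 0, 0, 0, 0, 0, 0.005], [0, 0, 0, 0, 0, 0, 0.005], [0, 0, 0, 0, 0, 0, 0.005]], grip_force=40)

```text
clock: 17.58
eef_pos: [478.3, -222.8, 49.4]
tcp_rot: [-3.14, 0.001, 2.934]
contact_force: [-3.6, -5.4, 4.0]
opening: 0.158
grasp_force: 40.7
```

```bash
cat > k.py <<'E'
from h import *
s=sensors.sense();print("t",s["clock"].__round__(2),s["eef_pos"].round(2),s["tcp_rot"].round(4),"F",s["contact_force"].round(2),"T",s["wrist_torque"].round(3),"op",round(s["opening"],3),"grip",round(s["grasp_force"],1))
E
python3 k.py
```

```text
t 17.57 [ 478.27 -222.83   49.36] [-3.1400e+00  1.4000e-03  2.9343e+00] F [-3.61 -5.43  4.  ] T [-0.674  0.349 -0.071] op 0.158 grip 40.7
```

To row units: 0.6 rad is 0.382.

move_arm(motion=[[0, 0, 0.0637, 0.0003, -0.0009, 0, 0.005], [0, 0, 0.1273, 0.0003, -0.0009, 0, 0.005], [0, 0, 0.191, 0.0003, -0.0009, 0, 0.005], [0, 0, 0.2546, 0.0003, -0.0009, 0, 0.005], [0, 0, 0.3183, 0.0003, -0.0009, 0, 0.005], [0, 0, 0.3501, 0.0003, -0.0009, 0, 0.005], [0, 0, 0.382, 0.0003, -0.0009, 0, 0.005]])

```text
clock: 18.45
eef_pos: [478.1, -223.3, 49.4]
tcp_rot: [-3.142, 0.002, 2.333]
contact_force: [-1.6, -2.5, 3.8]
opening: 0.15
grasp_force: 40.7
```

```bash
python3 k.py
```

```text
t 18.45 [ 478.06 -223.35   49.37] [-3.1415e+00  2.1000e-03  2.3330e+00] F [-1.61 -2.5   3.77] T [-0.326  0.161  0.239] op 0.15 grip 40.7
```

To row units: 0.12 rad is 0.0764.

move_arm(motion=[[0, 0, 0.0255, 0, 0, 0, 0.005], [0, 0, 0.0509, 0, 0, 0, 0.005], [0, 0, 0.0764, 0, 0, 0, 0.005]])

```text
clock: 18.82
eef_pos: [478.0, -223.4, 49.4]
tcp_rot: [3.142, 0.002, 2.213]
contact_force: [-1.6, -2.7, 3.9]
opening: 0.154
grasp_force: 40.7
```

```bash
python3 k.py
```

```text
t 18.82 [ 477.99 -223.39   49.38] [3.1415e+00 2.1000e-03 2.2134e+00] F [-1.64 -2.66  3.86] T [-0.359  0.205  0.153] op 0.154 grip 40.7
```

To row units: 0.06 rad is 0.0382.

move_arm(motion=[[0, 0, 0.0191, 0, 0, 0, 0.005], [0, 0, 0.0382, 0, 0, 0, 0.005]])

```text
clock: 19.08
eef_pos: [478.0, -223.4, 49.4]
tcp_rot: [3.141, 0.002, 2.153]
contact_force: [-3.5, -3.7, 6.3]
opening: 0.159
grasp_force: 41.1
```

```bash
python3 k.py
```

```text
t 19.07 [ 477.98 -223.43   49.37] [3.1414e+00 2.1000e-03 2.1535e+00] F [-3.5  -3.72  6.33] T [-0.621  0.258  0.2  ] op 0.159 grip 41.1
```

To row units: 0.05 rad is 0.0318.

move_arm(motion=[[0, 0, 0.0159, 0, 0, 0, 0.005], [0, 0, 0.0318, 0, 0, 0, 0.005]])

```text
clock: 19.32
eef_pos: [478.0, -223.5, 49.4]
tcp_rot: [3.141, 0.002, 2.104]
contact_force: [-3.0, -4.0, 6.7]
opening: 0.153
grasp_force: 41.1
```

```bash
python3 k.py
```

```text
t 19.32 [ 477.98 -223.48   49.39] [3.1414e+00 2.1000e-03 2.1039e+00] F [-2.97 -3.99  6.65] T [-0.645  0.398  0.287] op 0.153 grip 41.1
```

To row units: 0.05 rad is 0.0318.

move_arm(motion=[[0, 0, 0.0159, 0, 0, 0, 0.005], [0, 0, 0.0318, 0, 0, 0, 0.005]])

```text
clock: 19.58
eef_pos: [477.9, -223.5, 49.4]
tcp_rot: [3.141, 0.002, 2.054]
contact_force: [-3.0, -4.3, 5.9]
opening: 0.158
grasp_force: 41.1
```

```bash
python3 k.py
```

```text
t 19.57 [ 477.89 -223.49   49.35] [3.1415e+00 2.1000e-03 2.0540e+00] F [-3.02 -4.27  5.89] T [-0.736  0.363  0.352] op 0.158 grip 41.1
```

To row units: 0.03 rad is 0.0191.

move_arm(motion=[[0, 0, 0.0095, 0, 0, 0, 0.005], [0, 0, 0.0191, 0, 0, 0, 0.005]])

```text
clock: 19.82
eef_pos: [477.9, -223.5, 49.3]
tcp_rot: [3.141, 0.002, 2.024]
contact_force: [-2.9, -5.1, 6.5]
opening: 0.15
grasp_force: 41.2
```

```bash
python3 k.py
```

```text
t 19.82 [ 477.87 -223.52   49.34] [3.1415e+00 2.1000e-03 2.0244e+00] F [-2.94 -5.08  6.49] T [-0.651  0.363  0.326] op 0.15 grip 41.2
```

To row units: 0.02 rad is 0.0127.

move_arm(motion=[[0, 0, 0.0127, 0, 0, 0, 0.005]])

```text
clock: 19.95
eef_pos: [477.9, -223.5, 49.3]
tcp_rot: [3.141, 0.002, 2.004]
contact_force: [-3.4, -5.3, 5.6]
opening: 0.156
grasp_force: 41.2
```

```bash
python3 k.py
```

```text
t 19.95 [ 477.87 -223.54   49.34] [3.1414e+00 2.1000e-03 2.0044e+00] F [-3.37 -5.32  5.62] T [-0.745  0.365  0.414] op 0.156 grip 41.2
```

To row units: 0.015 rad is 0.0095.

move_arm(motion=[[0, 0, 0.0095, 0, 0, 0, 0.005]])

```text
clock: 20.08
eef_pos: [477.9, -223.5, 49.3]
tcp_rot: [3.141, 0.002, 1.989]
contact_force: [-3.6, -4.7, 6.6]
opening: 0.156
grasp_force: 41.2
```

```bash
python3 k.py
```

```text
t 20.07 [ 477.85 -223.52   49.35] [3.1414e+00 2.1000e-03 1.9895e+00] F [-3.61 -4.73  6.64] T [-0.746  0.406  0.352] op 0.156 grip 41.2
```

To row units: 0.01 rad is 0.0064.

move_arm(motion=[[0, 0, 0.0064, 0, 0, 0, 0.005]])

```text
clock: 20.2
eef_pos: [477.8, -223.5, 49.4]
tcp_rot: [3.141, 0.002, 1.98]
contact_force: [-2.8, -5.1, 5.9]
opening: 0.161
grasp_force: 41.2
```

```bash
python3 k.py
```

```text
t 20.2 [ 477.84 -223.55   49.36] [3.1414e+00 2.1000e-03 1.9797e+00] F [-2.82 -5.06  5.88] T [-0.781  0.396  0.391] op 0.161 grip 41.2
```

Torque is about 0.40 N m at a 0.95 rad turn, which is close to 15 N. I release and retreat.

move_arm(motion=[[0, 0, 0, 0, 0, 0, 0.02], [0, 0, 0, 0, 0, 0, 0.035], [0, 0, 0, 0, 0, 0, 0.045], [0, 0, 0, 0, 0, 0, 0.045], [0, 0, 0, 0, 0, -0.03, 0.045], [0, 0, 0, 0, 0, -0.07, 0.045], [0, 0, 0, -0.02, 0, -0.11, 0.06], [0, 0, 0, -0.04, 0, -0.15, 0.06]])

```text
clock: 21.2
eef_pos: [493.5, -259.6, 200.2]
tcp_rot: [3.141, 0.001, 1.979]
contact_force: [0.3, 0.1, -0.6]
opening: 0.7
grasp_force: 0.0
```

To row units: 0.35 rad is 0.2228.

move_arm(motion=[[0, 0, 0.1082, 0, 0, 0, 0.06], [0, 0, 0.2228, 0, 0, 0, 0.06], [0, 0, 0.2228, 0, 0, 0, 0.06], [0, 0, 0.2228, 0, 0, 0, 0.06]])

```text
clock: 21.7
eef_pos: [493.4, -259.3, 198.6]
tcp_rot: [3.141, 0.0, 1.633]
contact_force: [-0.1, -0.0, -0.1]
opening: 0.702
grasp_force: 0.0
```

```bash
python3 - <<'E'
from h import *
s=sensors.sense();print(s["clock"],s["eef_pos"],s["tcp_rot"],s["contact_force"],s["wrist_torque"])
p=camera_params("wrist");im,d=grab_frame("wrist");P=cloud(d,p);save("w6",im)
c,sn=np.cos(.059),np.sin(.059);q=P[...,:2]-[471.4,-108.6]
hx=q[...,0]*c+q[...,1]*sn;hy=-q[...,0]*sn+q[...,1]*c;z=P[...,2]
for y in range(-84,90,42):
    k=(abs(hx)<35)&(abs(hy-y)<2)&(z>36)&(z<48)
    if k.any(): print(y,hx[k].min().round(1),hx[k].max().round(1),np.median(z[k]).round(2))
k=(abs(hx)<22)&(z>39)&(z<44)&(abs(hy)<100);print("ends",hy[k].min(),hy[k].max())
W=(abs(hx)<30)&(abs(hy+113)<30)&(z>62)&(z<80);print("wing",W.sum(),cv2.minAreaRect(P[W][:,:2].astype(np.float32)))
E
```

```text
21.7 [ 493.38332713 -259.28731108  198.63138484] [3.14142708e+00 3.47666967e-04 1.63312924e+00] [-0.06510857 -0.0161967  -0.07506458] [ 0.06373514 -0.00467073  0.01248484]
-84 -22.3 27.3 41.33
-42 -23.0 26.7 41.47
0 -23.8 25.1 41.49
ends -99.96799095722827 21.502681271078718
wing 822 ((478.3109130859375, -222.16854858398438), (14.023268699645996, 44.259822845458984), 23.853761672973633)
```

View pics/w6.png

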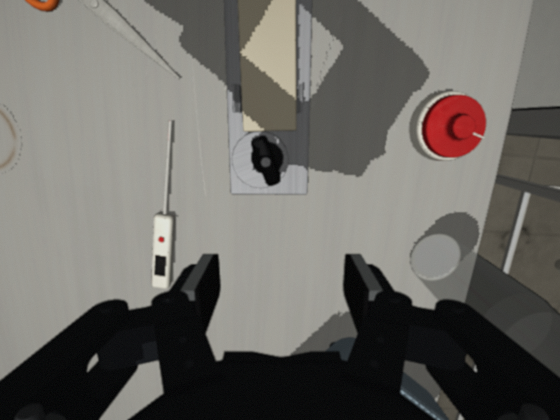

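The wrist view shows the stone flat between the tabs at (270,70). The wing, at (266,160), is turned 0.945 rad from its start and stayed put after release, and the gripper is clear. I hand the job in.

```bash
python3 -c "
from rig import order
print(order.sign_off())"
```

```text
the job is handed in; nothing more can be done
None
```

The whetstone lies flat in the holder between the guide tabs, skewed about 0.03 rad with its knob end about 2 mm off centre. The knob, turned about 0.95 rad clockwise, clamps it at about 15 N judging by a noisy torque reading. The job was handed in at about 22 s with the gripper clear of everything.

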